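Stuck flask stoppers into the wash basket

ROBOT

A 7-joint arm with a two-finger parallel gripper is mounted at the origin on the work surface. World frame = base frame: x ahead of the robot, y to its left, z up, the work surface at z = 0. Lengths are in m, angles in rad, forces in N, time in s.
With the tool pointing down it reaches from about 0.425 to 0.95 m from the base axis. Payload 4.7 kg.
Tool frame: the origin (TCP) lies midway between the tips of the shut fingers; the grasp point (between the pads) lies 19 mm behind it; z points along the fingers, y is the line along which they close (so a half turn about z gives the same grasp; the last joint's range is limited). The gripper opens to 85 mm and grips with 20 to 120 N. Pads are 22 mm wide; open, the fingers measure 114 mm over their backs; the gripper's body (76 mm by 85 mm) begins 54 mm behind the grasp point. The pads swing forward as they close: fully open they stand 13 mm farther back than shut.
Start: joints at [-1.203, 0.469, -0.049, 1.532, 0.024, 1.141, -0.082], TCP at [0.261, 0.623, 0.231] pointing down, gripper open.
Joint ranges: [-2.59, 2.59], [-0.33, 1.99], [-1.39, 1.29], [0.1, 2.45], [-1.04, 4.18], [0.21, 1.99], [-2.66, 2.66]. Speed limits (rad/s): [2.57, 2.57, 3.14, 3.14, 3.14, 3.14, 3.14].

INTERFACE

Orientations are given as a unit quaternion [x, y, z, w].
In Python, from rig import robot, imaging gives the robot as it stands.
- The arm moves only by the shell command python3 -m jog 'ROWS' [OPENING]. ROWS is JSON, one flat list of numbers, 6 for each row, row after row: the shift along the world's x, y, z in units of 0.4 m (1.0 is 0.4 m), then the turn, a rotation vector about the world's x, y, z in units of 45 degrees (1.0 is 45 degrees). In form: [tx, ty, tz, wx, wy, wz, tx, ty, tz, wx, wy, wz, ...]. A call has 1 to 20 rows; each row is the pose to reach, as a shift and turn from the pose commanded when the call began; what a row does not reach only later rows make up. A row lasts 1/10 s, in which the tool goes at most 50 mm and 8.59 degrees, less where a joint would pass 70% of its speed; a pose out of reach is approached as far as the arm can. A call with a number of a shift or a turn outside -1 to 1 is refused whole. A call with a gripper value outside its range is refused whole. OPENING is the opening, from -1 (shut) to 1 (fully open), so that 0 is half open, set as the call begins (- or left out, the last holds). The fingers move at their own pace and stop on an object; the grip force is fixed at half the most. Time passes only in rows, so rows that repeat a pose let the fingers close. It gives the time, the measured TCP pose, the force, the opening and the grip force at its end, in the units of the state.
- robot.observe(): the state, without advancing time (a new reading comes with each control period).
- imaging.grab_frame(name): name is "scene" or "top" or "wrist"; returns a dict with "image" (384x512x3 uint8, red, green, blue), "depth" (384x512 float32, m along the optical axis (not along the pixel's ray), 0 where there is no reading), "mtx" (3x3 intrinsics, pixels), "cam_to_world" (4x4, takes a point from camera to world coordinates); the wrist camera has in their place "hand_eye" (4x4, takes a point from camera to tool coordinates, whose origin is the TCP and whose axes are the flange's). Camera axes: x right, y down, z forward; pixel columns grow to the right and rows downward; lengths in m; the calibration is good to about 2 mm. A picture is of the moment at which its call begins: read the wrist's pose just before it.
- robot.finish_job(): hands the job in; it is judged then, once.
The state is a dict: "t": time; "joint_pos": joint angles; "qvel": joint speeds; "joint_torque": joint torques, N m; "eef_pos": TCP position; "ee_rot": TCP orientation; "ft_force": force on the tool from outside, world axes, zero at the start; "moment": the same for the moment, N m; "gripper_width": finger opening in m; "finger_force": force on a finger pad.
Only numpy, scipy, OpenCV 4.12 (cv2) and the standard library are available. Lean on these libraries where they do the work, as an engineer would, in place of code of your own. Each camera call takes 0.05 s, during which the arm holds its last target. There are 200 camera calls.

TASK

The flasks have come back with their tapered stoppers wedged tight: twist every stopper loose, pull it out and set it down (do not drop it) inside the wire wash basket. When all of them are in, close the basket's lid fully, then swing the wire bail over the lid until its bar rests in the catch. Leave the other things on the table where they are.

Things in the scene. Friction and masses are not known exactly. Their poses are not given: they have to be found in the camera images.
- stand: Plywood flask stand, 225 x 225 mm, 90 mm tall, screwed to the table; rubber collars grip four vacuum flasks in a square of 105 mm pitch, so that they neither turn nor lift. Origin under its centre on the table; x and y along its sides.
- flask1_mouth (a point): Centre of the mouth of a black vacuum flask (84 mm thick, steel neck 57 mm), 195 mm above the table; open, or with a stopper wedged in it. A wedged stopper cannot be pulled straight out: turned on its axis, either way, against 0.25 N m of friction it comes free after 25 to 30 degrees (it turns to about 70) and then lifts out freely, clear after 30 mm.
- stopper1: Flask stopper, about 80 g, 66 mm tall; absent in some runs. White tapered plug (30 mm long, 43 mm wide above, 32 mm at its foot), round grey cap (49 mm wide, 8 mm thick, sits on the flask's rim), grey grip wing 42 long, 14 thick, 28 mm tall. Origin: in the wing, on the axis, 10 mm above the cap, 48 mm above the foot. z up along the stopper, x along the wing, y across its thickness.
- flask2_mouth (a point): Centre of the mouth of a black vacuum flask (84 mm thick, steel neck 57 mm), 195 mm above the table; open, or with a stopper wedged in it. A wedged stopper cannot be pulled straight out: turned on its axis, either way, against 0.25 N m of friction it comes free after 25 to 30 degrees (it turns to about 70) and then lifts out freely, clear after 30 mm.
- stopper2: Flask stopper, about 80 g, 66 mm tall; absent in some runs. White tapered plug (30 mm long, 43 mm wide above, 32 mm at its foot), round grey cap (49 mm wide, 8 mm thick, sits on the flask's rim), grey grip wing 42 long, 14 thick, 28 mm tall. Origin: in the wing, on the axis, 10 mm above the cap, 48 mm above the foot. z up along the stopper, x along the wing, y across its thickness.
- flask3_mouth (a point): Centre of the mouth of a black vacuum flask (84 mm thick, steel neck 57 mm), 195 mm above the table; open, or with a stopper wedged in it. A wedged stopper cannot be pulled straight out: turned on its axis, either way, against 0.25 N m of friction it comes free after 25 to 30 degrees (it turns to about 70) and then lifts out freely, clear after 30 mm.
- stopper3: Flask stopper, about 80 g, 66 mm tall; absent in some runs. White tapered plug (30 mm long, 43 mm wide above, 32 mm at its foot), round grey cap (49 mm wide, 8 mm thick, sits on the flask's rim), grey grip wing 42 long, 14 thick, 28 mm tall. Origin: in the wing, on the axis, 10 mm above the cap, 48 mm above the foot. z up along the stopper, x along the wing, y across its thickness.
- flask4_mouth (a point): Centre of the mouth of a black vacuum flask (84 mm thick, steel neck 57 mm), 195 mm above the table; open, or with a stopper wedged in it. A wedged stopper cannot be pulled straight out: turned on its axis, either way, against 0.25 N m of friction it comes free after 25 to 30 degrees (it turns to about 70) and then lifts out freely, clear after 30 mm.
- stopper4: Flask stopper, about 80 g, 66 mm tall; absent in some runs. White tapered plug (30 mm long, 43 mm wide above, 32 mm at its foot), round grey cap (49 mm wide, 8 mm thick, sits on the flask's rim), grey grip wing 42 long, 14 thick, 28 mm tall. Origin: in the wing, on the axis, 10 mm above the cap, 48 mm above the foot. z up along the stopper, x along the wing, y across its thickness.
- basket: Open stainless wire wash basket, 160 mm (x) by 240 mm (y), 95 mm tall, walls 3 mm, floor 4 mm, 1.1 kg, loose on the table (it may be shifted). Origin under its centre on the table; z up, -x is its front (robot) side, the lid's hinge is along the top of its +x side. Four stoppers fit side by side, upright or lying.
- lid (a joint): Hinge of the basket's mesh lid (160 x 240 mm, 10 mm thick, 0.18 kg): 0 closed flat on the rim, about 1.6 to 1.85 rad open, leaning back (stop at 1.85). Light friction: it stays open, and from about 1.2 rad falls slowly shut by itself.
- lid_edge (a point): Middle of the lid's free edge (a 10 mm thick steel frame bar), 5 mm in from its end and half-way through its thickness; 155 mm from the hinge axis. Its x axis lies in the lid, from free edge to hinge; z is normal to the lid.
- lid_hinge (a point): Middle of the lid's hinge axis, which runs along the basket's y at the height of the rim.
- bail (a joint): Pivot of the wire bail, a U-shaped wire loop that swings over the closed lid and locks it: 0 closed, its bar resting on the lid in the two spring clips of the catch; about 1.8 to 2.3 rad at the start, standing out forwards (-x) and up from the basket's front; stop at 2.4. Stiff pivots (0.08 N m): it stays where it is left.
- bail_bar (a point): Middle of the bail's cross bar, a steel tube 10 mm thick and 240 mm long along the basket's y, 60 mm from the pivot axis. Closed, it lies at x -2.5, z 111 mm in the basket's frame; the clips stand 60 mm to either side of the middle, which is free to be pressed.
- bail_pivot (a point): Middle of the bail's pivot axis, along the basket's y, at x -55, z 82 mm in the basket's frame. The bar's direction from here, measured from the basket's +x upwards, is 0.50 rad plus the joint value.
- marker1: A paint marker, white barrel and black cap, 135 mm long, 20 mm thick, lying between stand and basket; origin under its middle. To be left alone.
- marker2: Another such paint marker, lying at the right side. To be left alone.
- enamel_mug: A white mug, 80 mm across, 80 mm tall, behind the stand and basket; origin under its middle. To be left alone.
- flask_cup: A steel drinking cup, 72 mm across, 55 mm tall, standing between stand and basket; origin under its middle. To be left alone.
- tea_tin: A tin with a paper label, 76 mm across, 110 mm tall, behind; origin under its middle. To be left alone.
- ink_jar: A small glass jar with a black cap, 48 mm across, 60 mm tall, at the left side; origin under its middle. To be left alone.
There are look-alikes about, which are no part of the job. Leave any purple or turquoise look-alike of the stopper1 alone. What is shaped like the stopper4 but orange is not meant.

How it is judged:
By the outcome, as a careful person would: the job done as asked, in the order asked, and still so for the second after the job is handed in, with the robot touching nothing.
Of stopper1, stopper2, stopper3, stopper4 only 3 to 4 are there at a start; the rules pass over those that are not, and their reading is None.
At some moment in a run one of basket may be knocked a few centimetres aside while the robot is not near it.
It also fails if it takes over 200 s, if anything falls off the work surface, if the arm or the gripper's body presses on something with over 40 N, if the wrist force passes 120 N, or if a joint passes its speed limit or range.

## Working session

There is one attempt and no reset: what is moved stays moved. The work goes in short steps, Python scripts to look and compute and a shell command to move; the robot and the scene stay as the last step left them, time stands still between calls to the robot, and variables do not carry over. Pictures are saved under pics/ and viewed, at most 14 in all, crops included, and the job is handed in when it is done.

```bash
mkdir -p pics
cat > h.py <<'E'
import numpy as np, cv2
from rig import robot, imaging
def grab(n):
    s=robot.observe(); f=imaging.grab_frame(n)
    if n=="wrist":
        from scipy.spatial.transform import Rotation as R
        T=np.eye(4);T[:3,:3]=R.from_quat(s["ee_rot"]).as_matrix();T[:3,3]=s["eef_pos"]
        f["cam_to_world"]=T@f["hand_eye"]
    np.savez(f"{n}.npz",**f); return f
def load(n): return dict(np.load(f"{n}.npz"))
def cloud(f):
    d=f["depth"];v,u=np.mgrid[:d.shape[0],:d.shape[1]];K=f["mtx"]
    p=np.stack([(u-K[0,2])/K[0,0]*d,(v-K[1,2])/K[1,1]*d,d],-1)
    w=p@f["cam_to_world"][:3,:3].T+f["cam_to_world"][:3,3]; w[d==0]=np.nan; return w
def ray(f,u,v,z):
    K=f["mtx"];T=f["cam_to_world"];r=T[:3,:3]@np.array([(u-K[0,2])/K[0,0],(v-K[1,2])/K[1,1],1]);o=T[:3,3]
    return o+r*(z-o[2])/r[2]
def save(f,name,crop=None,k=1.0):
    im=f["image"][:,:,::-1]
    if crop: u0,v0,u1,v1=crop; im=im[v0:v1,u0:u1]
    cv2.imwrite("pics/"+name,cv2.resize(im,None,fx=k,fy=k,interpolation=cv2.INTER_CUBIC))
E
python3 - <<'E'
from h import *
print(robot.observe())
a=grab("scene");b=grab("top")
save(a,"scene0.png",k=1.55);save(b,"top0.png",k=1.55)
E
```

```text
{'t': 0.0, 'joint_pos': array([-1.20287677,  0.46945144, -0.04862029,  1.53375035,  0.02407432,
        1.14100938, -0.082289  ]), 'qvel': array([ 0.00034121, -0.00060693, -0.00030282,  0.00044248,  0.0007085 ,
       -0.00012972,  0.00035794]), 'joint_torque': array([ 2.62823687e-05, -5.10301530e+01, -4.64774645e-02, -2.37716264e+01,
        1.07704164e-02,  7.65323464e-03,  8.29831009e-06]), 'eef_pos': array([0.26061108, 0.62199115, 0.23023088]), 'ee_rot': array([ 1.97083121e-01,  9.80386255e-01, -1.00104647e-03, -1.79510975e-04]), 'ft_force': array([0.01271684, 0.00374134, 0.45160867]), 'moment': array([-0.06311017,  0.07317684,  0.03734808]), 'finger_force': 0.0, 'gripper_width': 0.0854605483383513}
```

View pics/scene0.png

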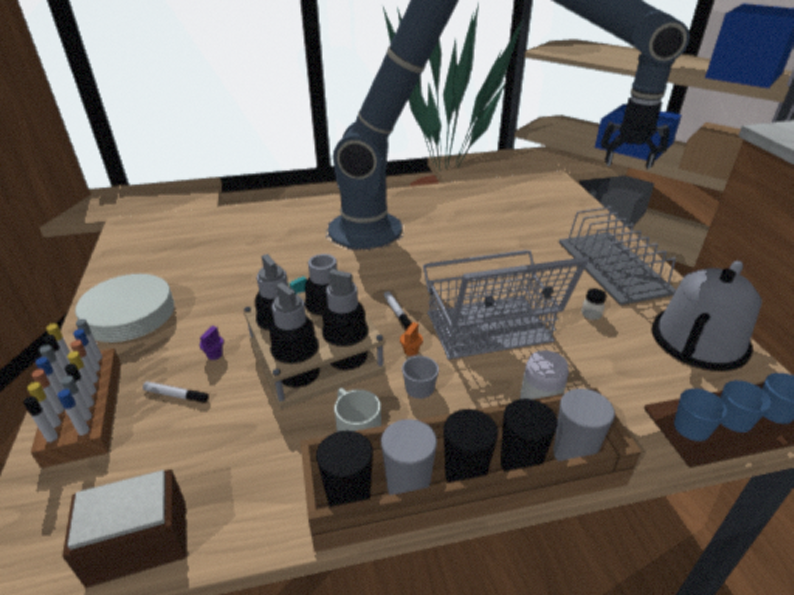

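View pics/top0.png

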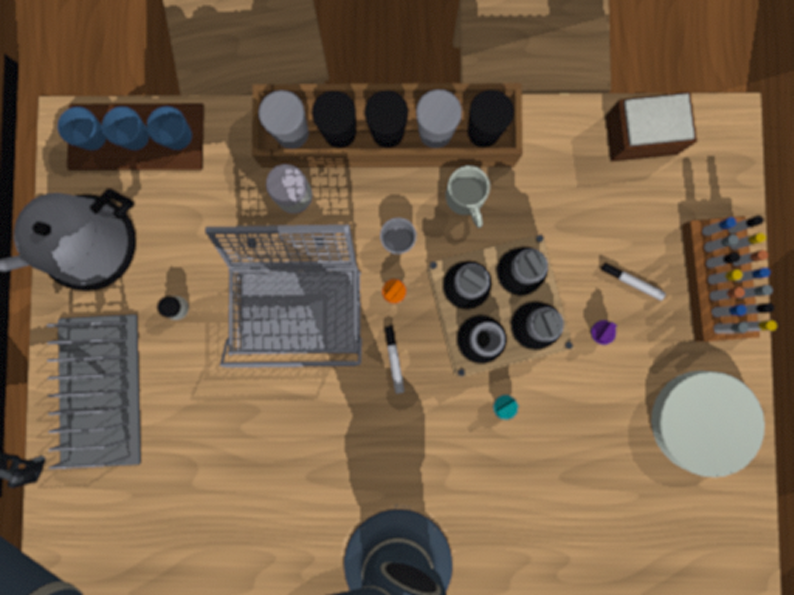

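The scene has three wedged stoppers, at top-view pixels (view scale) (468,283), (523,268) and (540,325). The flask at (484,340) is open. The look-alikes lie on the table: orange (394,291), purple (603,332), turquoise (505,407). I choose the three grey ones on the flasks and measure them now.

Run:
```python
from h import *
f=load("top");w=cloud(f);z=w[...,2]
print("cam",f["cam_to_world"][:3,3],f["mtx"][0])
u0,v0,u1,v1=270,145,375,245
m=np.zeros(z.shape,np.uint8);m[v0:v1,u0:u1]=(z[v0:v1,u0:u1]>0.212)
n,l,st,c=cv2.connectedComponentsWithStats(m)
for i in range(1,n):
    if st[i,4]<8: continue
    p=w[l==i]; v,uu=np.where(l==i)
    (cx,cy),sz,a=cv2.minAreaRect((p[:,:2]*1000).astype(np.float32)[:,None])
    print(c[i],st[i,4],"mean",p.mean(0).round(4),"rect",cx,cy,sz,a,"zmax",np.percentile(p[:,2],90))
    e,V=np.linalg.eigh(np.cov(p[:,:2].T)); print(np.sqrt(e), np.degrees(np.arctan2(V[1,1],V[0,1])))
save(f,"crop_st.png",(265,140,385,250),5)
# basket
for nm,(a,b,c2,d) in dict(b=(125,140,240,245)).items():
    s=np.s_[b:d,a:c2]; p=w[s].reshape(-1,3); 
    for lo,hi in((.085,.105),(.105,.13),(.13,.3)):
        q=p[(p[:,2]>lo)&(p[:,2]<hi)]
        if len(q)>5: print(lo,len(q),q.min(0).round(3),q.max(0).round(3),cv2.minAreaRect((q[:,:2]*1000).astype(np.float32)[:,None]))
```

```text
cam [ 0.43844106 -0.00943485  1.31162449] [418.11856358   0.         254.81957423]
[344.11607143 169.22321429] 112 mean [ 0.5668 -0.231   0.2284] rect 567.707275390625 -231.93084716796875 (41.81062316894531, 15.076011657714844) 30.804975509643555 zmax 0.23312911206451142
[0.00451022 0.01222517] -148.6724801469273
[305.42 178.99] 100 mean [ 0.5415 -0.1301  0.2295] rect 542.4213256835938 -130.410888671875 (41.54560852050781, 14.290318489074707) 56.13692855834961 zmax 0.23262588896161018
[0.00441253 0.01200734] 56.48673622170593
[354.67857143 208.05357143] 112 mean [ 0.4659 -0.2564  0.229 ] rect 466.2864074707031 -257.75933837890625 (41.607078552246094, 14.720442771911621) 22.56694221496582 zmax 0.2331969510587581
[0.00448459 0.01234839] -158.31782125421245
0.085 917 [0.413 0.068 0.085] [0.585 0.326 0.105] ((499.930419921875, 197.90093994140625), (172.1573944091797, 257.1170959472656), 0.618934154510498)
0.105 518 [0.39  0.067 0.105] [0.593 0.325 0.13 ] ((491.39910888671875, 197.7534637451172), (201.12655639648438, 257.3385314941406), 1.0638445615768433)
0.13 1285 [0.394 0.078 0.13 ] [0.63  0.319 0.252] ((511.8132019042969, 198.07907104492188), (236.3386688232422, 240.72227478027344), 0.2570289373397827)
```

Run:
```python
from h import *
f=load("top");save(f,"crop_b.png",(125,135,245,250),5)
```

```text
(no output)
```

View pics/crop_st.png

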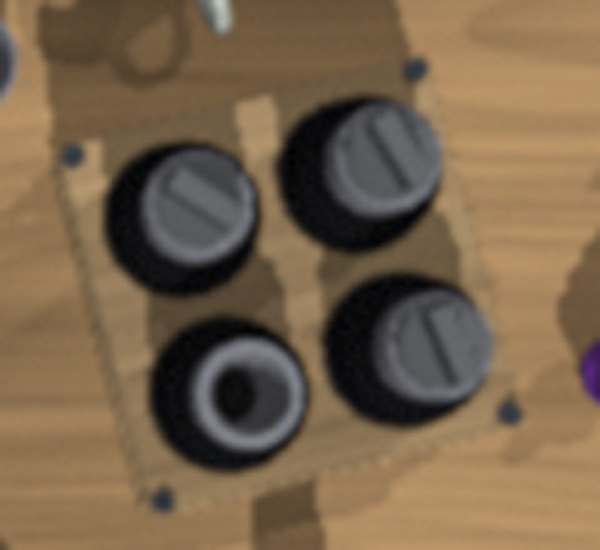

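View pics/crop_b.png

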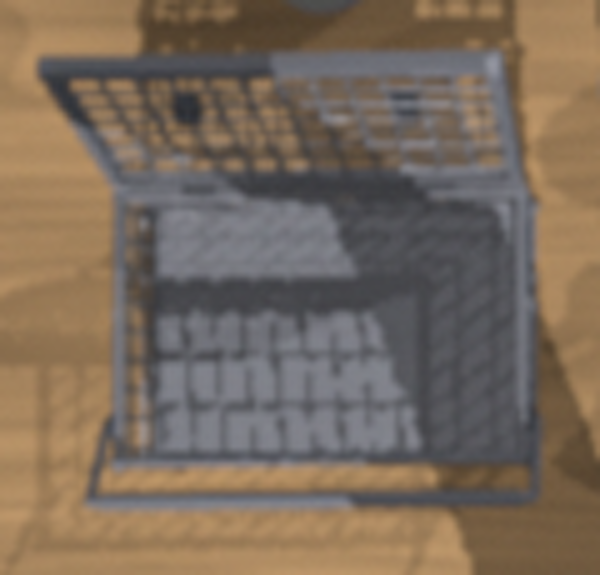

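The crops confirm the choice. The three grey stoppers carry wings, at crop px (205,200), (400,150) and (437,330), and the lower-left flask is empty. The basket is nearly axis-aligned at about (0.50, 0.198), with its lid leaning back and the bail out front. I go over the basket at height towards the first stopper.

```bash
python3 -m jog '[0.5,-0.8,0.4,0,0,-1, 0.5,-0.8,0.4,0,0,-1, 0.5,-0.8,0.4,0,0,-1, 0.5,-0.8,0.4,0,0,-1, 0.5,-0.8,0.4,0,0,-1, 0.5,-0.8,0.4,0,0,-1, 0.5,-0.8,0.4,0,0,-1, 0.5,-0.8,0.4,0,0,-1, 0.5,-0.8,0.4,0,0,-1, 0.5,-0.8,0.4,0,0,-1, 0.5,-0.8,0.4,0,0,-1]' 0
python3 -m jog '[0.2,-1,-0.05,0,0,-1, 0.2,-1,-0.05,0,0,-1, 0.2,-1,-0.05,0,0,-1, 0.2,-1,-0.05,0,0,-1, 0.2,-1,-0.05,0,0,-1, 0.2,-1,-0.05,0,0,-1, 0.2,-1,-0.05,0,0,-1, 0.2,-1,-0.05,0,0,-1, 0.2,-1,-0.05,0,0,-1, 0.2,-1,-0.05,0,0,-1, 0.2,-1,-0.05,0,0,-1, 0.2,-1,-0.05,0,0,-1]'
```

```text
t: 1.2
eef_pos: [0.4596, 0.3038, 0.3904]
ee_rot: [0.556, 0.831, -0.001, -0.001]
ft_force: [-0.0, 0.5, -0.5]
gripper_width: 0.043
finger_force: 0.0
t: 2.4
eef_pos: [0.5411, -0.0942, 0.3708]
ee_rot: [0.831, 0.556, -0.0, -0.001]
ft_force: [0.1, 0.8, 0.4]
gripper_width: 0.0431
finger_force: 0.0
```

```bash
cat >> h.py <<'E'
def wings(f,zlo=.217,zhi=.25):
    w=cloud(f);z=w[...,2]
    m=((z>zlo)&(z<zhi)&(w[...,0]>.35)&(w[...,1]<0.05)).astype(np.uint8)
    n,l,st,c=cv2.connectedComponentsWithStats(m)
    for i in range(1,n):
        if st[i,4]<150: continue
        p=w[l==i]; r=cv2.minAreaRect((p[:,:2]*1000).astype(np.float32)[:,None]); e,V=np.linalg.eigh(np.cov(p[:,:2].T))
        print("px",c[i].round(),st[i,4],"rect",np.round(r[0],1),np.round(r[1],1),"axis",np.degrees(np.arctan(V[1,1]/V[0,1])).round(1),"z",np.nanmedian(p[:,2]).round(4))
E
python3 - <<'E'
from h import *
f=grab("wrist");print(f["cam_to_world"].round(3));wings(f);save(f,"wr0.png",k=1.2)
E
```

```text
[[ 0.924 -0.364 -0.118  0.572]
 [-0.383 -0.88  -0.282 -0.022]
 [-0.001  0.306 -0.952  0.513]
 [ 0.     0.     0.     1.   ]]
px [275. 208.] 675 rect [ 544.8 -130.5] [42.4 14.2] axis 55.8 z 0.2299
px [253. 331.] 629 rect [ 468.8 -257.4] [41.9 14.7] axis 20.6 z 0.2294
```

View pics/wr0.png

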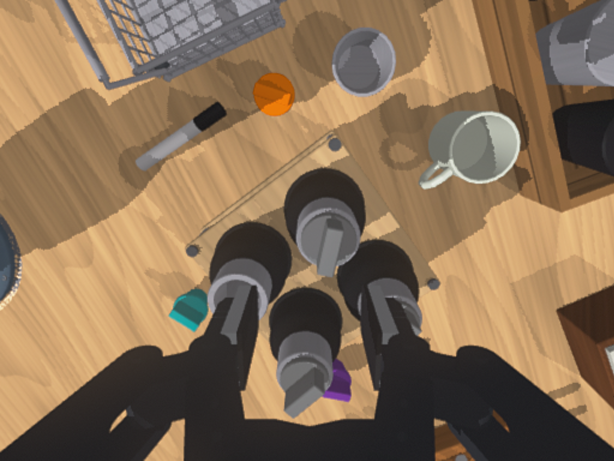

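Wrist view: stopper 1's wing is at (275,208) and stopper 3's at (253,331) in raw pixels, agreeing with the top view to about 2 mm. The orange, turquoise and purple decoys lie on the table. I descend on stopper 1.

```bash
python3 -m jog '[0.006,-0.09,-0.1,0,0,-0.25, 0.006,-0.09,-0.2,0,0,-0.25, 0.006,-0.09,-0.3,0,0,-0.25, 0.006,-0.09,-0.35,0,0,-0.25, 0.006,-0.09,-0.38,0,0,-0.25, 0.006,-0.09,-0.40,0,0,-0.25, 0.006,-0.09,-0.405,0,0,-0.25, 0.006,-0.09,-0.405,0,0,-0.25]'
```

```text
t: 3.25
eef_pos: [0.5439, -0.1333, 0.2101]
ee_rot: [0.883, 0.47, 0.001, 0.0]
ft_force: [-0.0, 0.0, 0.7]
gripper_width: 0.0425
finger_force: 0.0
```

```bash
python3 -m jog '[0,0,0,0,0,0, 0,0,0,0,0,0, 0,0,0,0,0,0, 0,0,0,0,0,0, 0,0,0,0,0,0, 0,0,0,0,0,0]' -1
```

```text
t: 3.85
eef_pos: [0.5436, -0.1335, 0.2104]
ee_rot: [0.883, 0.47, 0.001, 0.0]
ft_force: [-1.8, 1.3, 6.2]
gripper_width: 0.013
finger_force: 60.3
```

```bash
python3 -m jog '[0,0,0,0,0,0.15, 0.001,0,0,0,0,0.3, 0.002,0,0,0,0,0.45, 0.003,0,0,0,0,0.6, 0.004,-0.001,0,0,0,0.75, 0.004,-0.001,0,0,0,0.9, 0.004,-0.001,0,0,0,0.9, 0.004,-0.001,0,0,0,0.9]'
```

```text
t: 4.65
eef_pos: [0.5445, -0.1336, 0.2104]
ee_rot: [0.666, 0.746, 0.0, -0.001]
ft_force: [-3.2, 1.8, 7.8]
gripper_width: 0.0126
finger_force: 60.5
```

```bash
python3 -m jog '[0,0,0.02,0,0,0, 0,0,0.05,0,0,0, 0,0,0.1,0,0,0, 0,0,0.1,0,0,0]'
```

```text
t: 5.05
eef_pos: [0.5467, -0.1346, 0.2525]
ee_rot: [0.666, 0.746, 0.002, 0.003]
ft_force: [0.4, 0.5, -0.6]
gripper_width: 0.0124
finger_force: 59.4
```

```bash
python3 -m jog '[0,0,0.1,0,0,0, -0.02,0.1,0.12,0,0,-0.14, -0.04,0.2,0.12,0,0,-0.14, -0.06,0.3,0.12,0,0,-0.14, -0.08,0.4,0.12,0,0,-0.14, -0.1,0.5,0.12,0,0,-0.14, -0.12,0.6,0.12,0,0,-0.14, -0.14,0.7,0.12,0,0,-0.14, -0.14,0.8,0.12,0,0,-0.14, -0.14,0.9,0.12,0,0,-0.14, -0.14,1,0.12,0,0,-0.14, -0.14,1,0.12,0,0,-0.14, -0.14,1,0.12,0,0,-0.14]'
python3 - <<'E'
from h import *
f=grab("wrist");save(f,"wr1.png",k=1.2); w=cloud(f).reshape(-1,3)
for lo,hi in((.085,.1),(0,.012)):
  q=w[(w[:,2]>lo)&(w[:,2]<hi)&(w[:,0]>.36)&(w[:,0]<.65)&(w[:,1]>.03)]
  print(len(q),np.nanmin(q,0).round(3),np.nanmax(q,0).round(3))
f=grab("top");save(f,"top1.png",(110,100,250,260),4)
w=cloud(f)[140:245,120:240].reshape(-1,3);q=w[(w[:,2]>.085)&(w[:,2]<.1)];print(q.min(0),q.max(0))
E
```

```text
t: 6.35
eef_pos: [0.4884, 0.2669, 0.2966]
ee_rot: [0.705, 0.709, -0.001, 0.0]
ft_force: [0.4, -0.7, -1.5]
gripper_width: 0.0127
finger_force: 59.3
3865 [0.415 0.101 0.085] [0.59  0.326 0.1  ]
16043 [0.36  0.032 0.   ] [0.65  0.448 0.012]
[0.41266949 0.06882592 0.08545351] [0.58473575 0.32483128 0.09997973]
```

View pics/wr1.png

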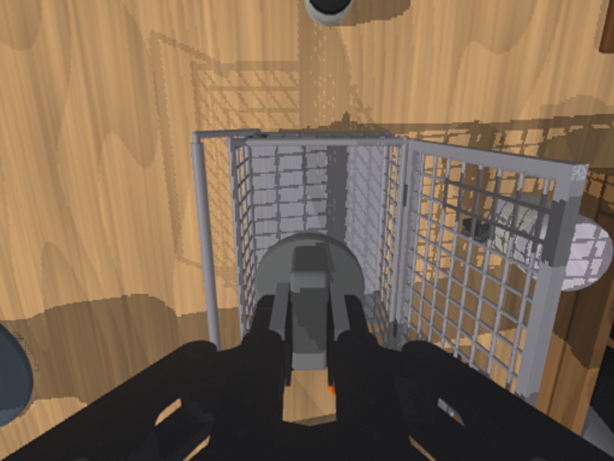

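The wrist view shows the stopper held over the basket, which is unmoved, with its left wall at about (315,140) and the lid on the right. I lower it now.

```bash
python3 -m jog '[0,0.01,-0.1,0,0,0, 0,0.01,-0.2,0,0,0, 0,0.01,-0.3,0,0,0, 0,0.01,-0.4,0,0,0, 0,0.01,-0.5,0,0,0, 0,0.01,-0.56,0,0,0, 0,0.01,-0.59,0,0,0, 0,0.01,-0.605,0,0,0, 0,0.01,-0.61,0,0,0, 0,0.01,-0.61,0,0,0]'
```

```text
t: 7.45
eef_pos: [0.4897, 0.2704, 0.0544]
ee_rot: [0.706, 0.708, 0.001, 0.0]
ft_force: [0.1, 0.1, -0.2]
gripper_width: 0.0124
finger_force: 59.4
```

```bash
python3 -m jog '[0,0,-0.006,0,0,0, 0,0,-0.010,0,0,0, 0,0,-0.013,0,0,0, 0,0,-0.014,0,0,0, 0,0,-0.014,0,0,0]'
```

```text
t: 7.95
eef_pos: [0.4893, 0.2705, 0.0494]
ee_rot: [0.706, 0.708, 0.001, -0.0]
ft_force: [-3.1, -0.4, 9.5]
gripper_width: 0.0124
finger_force: 61.0
```

```bash
python3 -m jog '[0,0,0,0,0,0, 0,0,0,0,0,0, 0,0,0,0,0,0, 0,0,0,0,0,0, 0,0,0.03,0,0,0, 0,0,0.1,0,0,0, 0,0,0.2,0,0,0, 0,0,0.4,0,0,0, 0,0,0.6,0,0,0, 0,0,0.75,0,0,0, 0,-0.1,0.8,0,0,-0.2, 0,-0.3,0.8,0,0,-0.4, 0.1,-0.5,0.8,0,0,-0.8, 0.1,-0.7,0.8,0,0,-0.9, 0.1,-0.9,0.8,0,0,-0.9, 0.1,-0.9,0.8,0,0,-0.9, 0.1,-0.9,0.8,0,0,-0.9, 0.1,-0.9,0.8,0,0,-0.9]' -0.2
python3 - <<'E'
from h import *
f=grab("top");w=cloud(f)
s=w[140:245,120:240].reshape(-1,3);q=s[(s[:,2]>.055)&(s[:,2]<.082)&(s[:,0]>.44)&(s[:,0]<.56)&(s[:,1]>.1)&(s[:,1]<.305)];print(len(q),np.median(q,0),q.min(0),q.max(0))
save(f,"top2.png",(110,100,380,260),2.8)
E
```

```text
t: 9.75
eef_pos: [0.5283, -0.0921, 0.3689]
ee_rot: [0.907, 0.42, 0.001, -0.0]
ft_force: [0.3, -0.1, 0.3]
gripper_width: 0.034
finger_force: 0.0
59 [0.48665862 0.27122321 0.06885887] [0.48309887 0.25196603 0.05705517] [0.49238115 0.29182404 0.07495349]
```

View pics/top2.png

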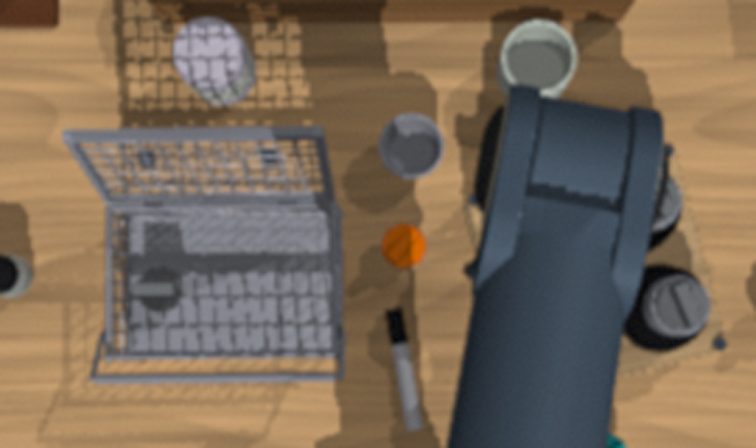

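Stopper 1 stands upright in the basket at crop px (155,290). Next is stopper 2.

```bash
python3 -m jog '[0.1,-0.12,0,0,0,-0.2, 0.1,-0.24,0,0,0,-0.415, 0.1,-0.346,0,0,0,-0.415, 0.1,-0.346,-0.1,0,0,-0.415, 0.1,-0.346,-0.2,0,0,-0.415, 0.1,-0.346,-0.28,0,0,-0.415, 0.1,-0.346,-0.34,0,0,-0.415, 0.1,-0.346,-0.37,0,0,-0.415, 0.1,-0.346,-0.39,0,0,-0.415, 0.1,-0.346,-0.395,0,0,-0.415, 0.1,-0.346,-0.395,0,0,-0.415]' 0
```

```text
t: 10.9
eef_pos: [0.5694, -0.2284, 0.2107]
ee_rot: [0.964, 0.268, 0.001, 0.0]
ft_force: [-0.3, -1.3, 0.4]
gripper_width: 0.0425
finger_force: 0.0
```

```bash
python3 -m jog '[0,0,0,0,0,0, 0,0,0,0,0,0, 0,0,0,0,0,0, 0,0,0,0,0,0, 0,0,0,0,0,0, 0,0,0,0,0,0]' -1
```

```text
t: 11.5
eef_pos: [0.5703, -0.2301, 0.2114]
ee_rot: [0.964, 0.267, 0.002, 0.002]
ft_force: [2.5, -5.1, 4.0]
gripper_width: 0.0127
finger_force: 61.8
```

```bash
python3 -m jog '[0,0,0,0,0,0.15, 0,0,0,0,0,0.3, 0,0,0,0,0,0.45, 0,0,0,0,0,0.6, 0,0,0,0,0,0.75, 0,0,0,0,0,0.9, 0,0,0,0,0,0.9, 0,0,0,0,0,0.9]'
```

```text
t: 12.3
eef_pos: [0.5697, -0.2301, 0.2113]
ee_rot: [0.812, 0.583, 0.001, 0.002]
ft_force: [2.3, -5.0, 6.3]
gripper_width: 0.0127
finger_force: 62.2
```

```bash
python3 -m jog '[0,0,0.02,0,0,0, 0,0,0.05,0,0,0, 0,0,0.1,0,0,0, 0,0,0.1,0,0,0]'
```

```text
t: 12.7
eef_pos: [0.5694, -0.2275, 0.2515]
ee_rot: [0.812, 0.584, 0.001, 0.0]
ft_force: [0.4, -0.9, 0.4]
gripper_width: 0.0125
finger_force: 61.3
```

```bash
python3 -m jog '[0,0,0.1,0,0,0.1, -0.02,0.1,0.12,0,0,0.2, -0.04,0.2,0.12,0,0,0.3, -0.08,0.3,0.12,0,0,0.41, -0.1,0.4,0.12,0,0,0.41, -0.12,0.5,0.12,0,0,0.41, -0.15,0.6,0.12,0,0,0.41, -0.18,0.7,0.12,0,0,0.41, -0.2,0.8,0.12,0,0,0.41, -0.2,0.9,0.12,0,0,0.41, -0.2,1,0.12,0,0,0.41, -0.2,1,0.12,0,0,0.41, -0.2,1,0.12,0,0,0.41]'
python3 - <<'E'
from h import *
f=grab("wrist");w=cloud(f).reshape(-1,3)
q=w[(w[:,2]>.085)&(w[:,2]<.1)&(w[:,0]>.36)&(w[:,0]<.65)&(w[:,1]>.03)]
print(len(q),np.nanmin(q,0).round(3),np.nanmax(q,0).round(3))
q=w[(w[:,2]>.06)&(w[:,2]<.082)&(w[:,0]>.45)&(w[:,0]<.55)&(w[:,1]>.1)&(w[:,1]<.305)];print(len(q),np.median(q,0),q.min(0),q.max(0))
f=grab("top")
w=cloud(f)[140:245,120:240].reshape(-1,3);q=w[(w[:,2]>.085)&(w[:,2]<.1)];print(q.min(0),q.max(0))
E
```

```text
t: 14.0
eef_pos: [0.4873, 0.1727, 0.2964]
ee_rot: [0.706, 0.708, -0.002, -0.001]
ft_force: [-0.6, -1.2, -1.4]
gripper_width: 0.0127
finger_force: 61.2
5575 [0.414 0.067 0.085] [0.59  0.326 0.1  ]
527 [0.49004998 0.27328319 0.06905482] [0.48345925 0.25253614 0.06598774] [0.49676971 0.2933687  0.07136986]
[0.41505379 0.06887124 0.08560542] [0.58454247 0.20973735 0.09995653]
```

```bash
python3 -m jog '[0,0.044,-0.1,0,0,0, 0,0.044,-0.2,0,0,0, 0,0.044,-0.3,0,0,0, 0,0.044,-0.4,0,0,0, 0,0.044,-0.5,0,0,0, 0,0.044,-0.56,0,0,0, 0,0.044,-0.59,0,0,0, 0,0.044,-0.605,0,0,0, 0,0.044,-0.612,0,0,0, 0,0.044,-0.615,0,0,0, 0,0.044,-0.618,0,0,0, 0,0.044,-0.618,0,0,0]'
```

```text
t: 15.3
eef_pos: [0.4893, 0.1896, 0.0513]
ee_rot: [0.707, 0.707, 0.001, 0.0]
ft_force: [0.0, 0.0, -0.4]
gripper_width: 0.0129
finger_force: 61.2
```

```bash
python3 -m jog '[0,0,-0.003,0,0,0, 0,0,-0.006,0,0,0, 0,0,-0.006,0,0,0]'
```

```text
t: 15.6
eef_pos: [0.4895, 0.1897, 0.05]
ee_rot: [0.707, 0.707, 0.001, 0.0]
ft_force: [-2.2, -1.3, 12.2]
gripper_width: 0.0128
finger_force: 63.0
```

```bash
python3 -m jog '[0,0,0,0,0,0, 0,0,0,0,0,0, 0,0,0,0,0,0, 0,0,0,0,0,0, 0,0,0.03,0,0,0, 0,0,0.1,0,0,0, 0,0,0.2,0,0,0, 0,0,0.4,0,0,0, 0,0,0.6,0,0,0, 0,0,0.75,0,0,0, 0,-0.1,0.8,0,0,-0.2, 0,-0.25,0.8,0,0,-0.4, 0,-0.4,0.8,0,0,-0.8, -0.02,-0.6,0.8,0,0,-1, -0.05,-0.8,0.8,0,0,-1, -0.05,-1,0.8,0,0,-1, -0.05,-1,0.8,0,0,-1, -0.05,-1,0.8,0,0,-1, -0.05,-1,0.8,0,0,-1]' -0.2
python3 - <<'E'
from h import *
f=grab("wrist");wings(f);f=grab("top");w=cloud(f)
s=w[140:245,120:240].reshape(-1,3);q=s[(s[:,2]>.055)&(s[:,2]<.082)&(s[:,0]>.44)&(s[:,0]<.56)&(s[:,1]>.1)&(s[:,1]<.305)]
for q in (q[q[:,1]<.23],q[q[:,1]>.23]):print(len(q),np.median(q,0),q.min(0),q.max(0))
E
```

```text
t: 17.5
eef_pos: [0.4673, -0.2141, 0.3693]
ee_rot: [0.925, 0.381, 0.001, 0.0]
ft_force: [0.0, -0.8, -0.1]
gripper_width: 0.0342
finger_force: 0.0
px [290. 207.] 726 rect [ 468.6 -258. ] [42.  14.4] axis 22.3 z 0.2299
74 [0.48900218 0.18708012 0.06953915] [0.4829222  0.16635075 0.05992404] [0.49511372 0.20835347 0.07535514]
60 [0.48784919 0.27047481 0.06951079] [0.4830673  0.25186249 0.05765862] [0.49259373 0.29206537 0.0757578 ]
```

```bash
python3 -m jog '[0.001,-0.05,0,0,0,-0.19, 0.001,-0.108,0,0,0,-0.38, 0.001,-0.108,-0.05,0,0,-0.507, 0.001,-0.108,-0.15,0,0,-0.507, 0.001,-0.108,-0.24,0,0,-0.507, 0.001,-0.108,-0.3,0,0,-0.507, 0.001,-0.108,-0.35,0,0,-0.507, 0.001,-0.108,-0.38,0,0,-0.507, 0.001,-0.108,-0.392,0,0,-0.507, 0.001,-0.108,-0.396,0,0,-0.507, 0.001,-0.108,-0.396,0,0,-0.507]' 0
```

```text
t: 18.7
eef_pos: [0.4697, -0.254, 0.2105]
ee_rot: [0.981, 0.192, 0.001, 0.0]
ft_force: [-0.4, 0.3, 0.8]
gripper_width: 0.0427
finger_force: 0.0
```

```bash
python3 -m jog '[0,0,0,0,0,0, 0,0,0,0,0,0, 0,0,0,0,0,0, 0,0,0,0,0,0, 0,0,0,0,0,0, 0,0,0,0,0,0]' -1
```

```text
t: 19.3
eef_pos: [0.4703, -0.2555, 0.211]
ee_rot: [0.981, 0.192, 0.001, 0.002]
ft_force: [0.7, -4.3, 4.2]
gripper_width: 0.0129
finger_force: 61.9
```

```bash
python3 -m jog '[0,0,0,0,0,0.15, 0,0,0,0,0,0.3, 0,0,0,0,0,0.45, 0,0,0,0,0,0.6, 0,0,0,0,0,0.75, 0,0,0,0,0,0.9, 0,0,0,0,0,0.9, 0,0,0,0,0,0.9]'
```

```text
t: 20.1
eef_pos: [0.4693, -0.2547, 0.2108]
ee_rot: [0.854, 0.52, 0.0, 0.001]
ft_force: [-0.8, -3.4, 6.7]
gripper_width: 0.0128
finger_force: 62.3
```

```bash
python3 -m jog '[0,0,0.02,0,0,0, 0,0,0.05,0,0,0, 0,0,0.1,0,0,0, 0,0,0.1,0,0,0]'
```

```text
t: 20.5
eef_pos: [0.47, -0.2535, 0.252]
ee_rot: [0.854, 0.52, 0.001, 0.001]
ft_force: [-0.1, 0.5, -1.3]
gripper_width: 0.0126
finger_force: 61.3
```

```bash
python3 -m jog '[0,0,0.1,0,0,0.1, 0,0.1,0.12,0,0,0.2, 0,0.2,0.12,0,0,0.3, 0,0.3,0.12,0,0,0.4, 0,0.4,0.12,0,0,0.5, 0,0.5,0.12,0,0,0.607, 0.02,0.6,0.12,0,0,0.607, 0.03,0.7,0.12,0,0,0.607, 0.048,0.8,0.12,0,0,0.607, 0.048,0.9,0.12,0,0,0.607, 0.048,0.914,0.12,0,0,0.607, 0.048,0.914,0.12,0,0,0.607, 0.048,0.914,0.12,0,0,0.607]'
python3 - <<'E'
from h import *
f=grab("wrist");w=cloud(f).reshape(-1,3)
q=w[(w[:,2]>.085)&(w[:,2]<.1)&(w[:,0]>.36)&(w[:,0]<.65)&(w[:,1]>.03)]
print(len(q),np.nanmin(q,0).round(3),np.nanmax(q,0).round(3))
q=w[(w[:,2]>.06)&(w[:,2]<.082)&(w[:,0]>.45)&(w[:,0]<.55)&(w[:,1]>.14)&(w[:,1]<.305)];print(len(q),np.median(q,0),q.min(0),q.max(0))
f=grab("top");
w=cloud(f)[140:245,120:240].reshape(-1,3);q=w[(w[:,2]>.085)&(w[:,2]<.1)];print(q.min(0),q.max(0))
E
```

```text
t: 21.8
eef_pos: [0.4878, 0.1106, 0.2972]
ee_rot: [0.708, 0.707, -0.001, -0.0]
ft_force: [-0.3, -0.0, -1.5]
gripper_width: 0.0127
finger_force: 61.2
4370 [0.416 0.067 0.085] [0.59 0.27 0.1 ]
837 [0.49026073 0.20396946 0.06908816] [0.48388965 0.16654847 0.06102022] [0.49699405 0.27571439 0.0715079 ]
[0.41273405 0.06880684 0.08604057] [0.58481339 0.32564511 0.0999599 ]
```

```bash
python3 -m jog '[0,0,-0.1,0,0,0, 0,0,-0.2,0,0,0, 0,0,-0.3,0,0,0, 0,0,-0.4,0,0,0, 0,0,-0.5,0,0,0, 0,0,-0.56,0,0,0, 0,0,-0.59,0,0,0, 0,0,-0.605,0,0,0, 0,0,-0.614,0,0,0, 0,0,-0.619,0,0,0, 0,0,-0.622,0,0,0, 0,0,-0.622,0,0,0]'
```

```text
t: 23.1
eef_pos: [0.4892, 0.112, 0.0498]
ee_rot: [0.707, 0.707, 0.001, 0.0]
ft_force: [0.0, -0.5, -0.4]
gripper_width: 0.0125
finger_force: 61.3
```

```bash
python3 -m jog '[0,0,-0.003,0,0,0, 0,0,-0.006,0,0,0, 0,0,-0.006,0,0,0]'
```

```text
t: 23.4
eef_pos: [0.4896, 0.1121, 0.0496]
ee_rot: [0.707, 0.707, 0.001, 0.0]
ft_force: [-4.7, -1.8, 22.2]
gripper_width: 0.0128
finger_force: 64.5
```

```bash
python3 -m jog '[0,0,0.002,0,0,0, 0,0,0.002,0,0,0, 0,0,0.002,0,0,0, 0,0,0.002,0,0,0, 0,0,0.03,0,0,0, 0,0,0.1,0,0,0, 0,0,0.2,0,0,0, 0,0,0.4,0,0,0, 0,0,0.6,0,0,0, 0,0,0.75,0,0,0, 0,-0.1,0.8,0,0,0, 0,-0.2,0.8,0,0,0, 0,-0.3,0.8,0,0,0, 0,-0.5,0.8,0,0,0, 0,-0.6,0.8,0,0,0, 0,-0.6,0.8,0,0,0]' -0.2
python3 - <<'E'
from h import *
f=grab("top");w=cloud(f)
s=w[130:245,120:240].reshape(-1,3)
for nm,q in dict(rim=s[(s[:,2]>.085)&(s[:,2]<.1)],edge=s[(s[:,2]>.2)&(s[:,0]>.5)],bail=s[(s[:,2]>.1)&(s[:,0]<.412)]).items():
    if len(q):print(nm,len(q),q.min(0).round(3),q.max(0).round(3),np.median(q,0).round(3))
q=s[(s[:,2]>.235)&(s[:,0]>.5)]; print("top edge",q.mean(0)); 
q=s[(s[:,2]>.1)&(s[:,0]<.412)]; c=np.polyfit(q[:,1],q[:,0],1);print(c,[ (x.round(3)) for x in q[::12]])
save(f,"top3.png",(110,90,250,260),3.5)
f=grab("scene"); save(f,"sc3.png",(260,140,400,250),5)
E
```

```text
t: 25.0
eef_pos: [0.4872, -0.1327, 0.3677]
ee_rot: [0.709, 0.705, 0.0, 0.001]
ft_force: [-0.2, 1.0, 0.7]
gripper_width: 0.0341
finger_force: 0.0
rim 762 [0.413 0.069 0.085] [0.701 0.325 0.1  ] [0.509 0.207 0.094]
edge 701 [0.605 0.078 0.2  ] [0.63  0.319 0.253] [0.619 0.202 0.245]
bail 327 [0.39  0.067 0.108] [0.41  0.326 0.134] [0.396 0.208 0.125]
top edge [0.62290066 0.19725542 0.2462243 ]
[-0.00810848  0.39792236] [array([0.41 , 0.324, 0.11 ]), array([0.404, 0.067, 0.122]), array([0.401, 0.067, 0.119]), array([0.399, 0.29 , 0.117]), array([0.399, 0.254, 0.125]), array([0.399, 0.22 , 0.125]), array([0.399, 0.186, 0.124]), array([0.399, 0.152, 0.124]), array([0.399, 0.118, 0.126]), array([0.399, 0.084, 0.127]), array([0.396, 0.308, 0.126]), array([0.396, 0.273, 0.128]), array([0.396, 0.24 , 0.127]), array([0.396, 0.206, 0.127]), array([0.396, 0.171, 0.128]), array([0.396, 0.138, 0.125]), array([0.396, 0.104, 0.127]), array([0.396, 0.07 , 0.126]), array([0.394, 0.293, 0.128]), array([0.394, 0.259, 0.126]), array([0.393, 0.225, 0.126]), array([0.393, 0.191, 0.128]), array([0.393, 0.157, 0.127]), array([0.393, 0.123, 0.127]), array([0.393, 0.09 , 0.126]), array([0.391, 0.294, 0.123]), array([0.391, 0.26 , 0.124]), array([0.391, 0.226, 0.124])]
```

View pics/top3.png

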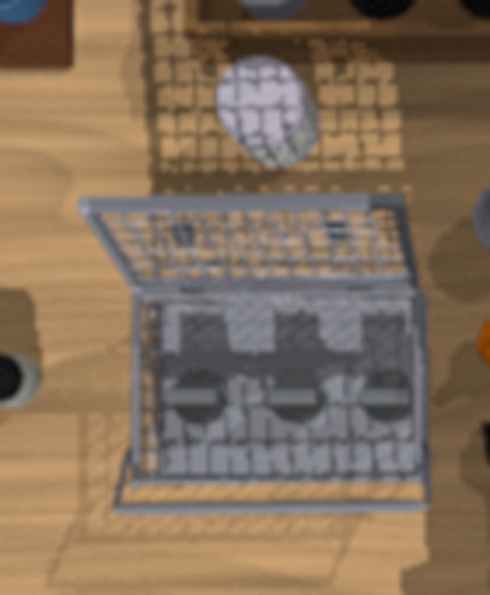

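View pics/sc3.png

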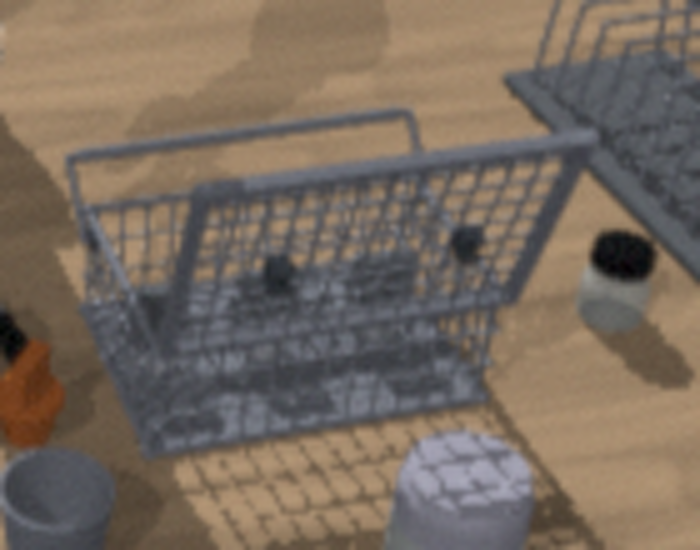

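All three stoppers stand upright in the basket, at crop px (200,395), (295,395) and (385,395). The lid leans back with its edge at x≈0.625, z≈0.247, and the bail bar is at about (0.395, z 0.122). I go behind the lid with shut fingers and swing it over.

```bash
python3 -m jog '[0.1,0.1,0,0,0,0, 0.15,0.2,0,0,0,0, 0.2,0.3,0,0,0,0, 0.25,0.4,0,0,0,0, 0.3,0.5,0,0,0,0, 0.35,0.6,0,0,0,0, 0.4,0.7,0,0,0,0, 0.445,0.8,0,0,0,0, 0.445,0.83,0,0,0,0, 0.445,0.83,0,0,0,0, 0.445,0.83,-0.1,0,0,0, 0.445,0.83,-0.2,0,0,0, 0.445,0.83,-0.3,0,0,0, 0.445,0.83,-0.36,0,0,0, 0.445,0.83,-0.385,0,0,0, 0.445,0.83,-0.385,0,0,0]' -1
```

```text
t: 26.7
eef_pos: [0.6658, 0.2021, 0.2121]
ee_rot: [0.708, 0.706, -0.001, -0.0]
ft_force: [-0.2, -0.3, 1.0]
gripper_width: 0.0002
finger_force: 0.0
```

```bash
python3 -m jog '[-0.04,0,0,0,0,0, -0.08,0,0,0,0,0, -0.11,0,0,0,0,0, -0.14,0,0,0,0,0, -0.17,0,0,0,0,0, -0.2,0,0,0,0,0, -0.23,0,0,0,0,0, -0.26,0,0,0,0,0, -0.29,0,0,0,0,0, -0.32,0,0,0,0,0, -0.35,0,0,0,0,0, -0.35,0,0,0,0,0]'
```

```text
t: 27.9
eef_pos: [0.5244, 0.2041, 0.2123]
ee_rot: [0.707, 0.708, -0.001, -0.001]
ft_force: [0.6, 0.8, 0.4]
gripper_width: 0.0004
finger_force: 0.0
```

```bash
python3 -m jog '[0,0,0.1,0,0,0, 0,0,0.2,0,0,0, 0,0,0.3,0,0,0, 0,-0.1,0.35,0,0,0, 0,-0.2,0.35,0,0,0, 0,-0.3,0.35,0,0,0, 0,-0.4,0.35,0,0,0, 0,-0.5,0.35,0,0,0, 0,-0.6,0.35,0,0,0, 0,-0.7,0.35,0,0,0, 0,-0.7,0.35,0,0,0, 0,-0.7,0.35,0,0,0, 0,-0.7,0.35,0,0,0, 0,-0.7,0.35,0,0,0]'
python3 - <<'E'
from h import *
f=grab("top");w=cloud(f)
s=w[130:245,120:240].reshape(-1,3)
for nm,q in dict(lid=s[(s[:,2]>.08)&(s[:,0]>.42)&(s[:,0]<.62)&(s[:,1]>.06)&(s[:,1]<.33)],bail=s[(s[:,2]>.1)&(s[:,0]<.412)]).items():
    print(nm,len(q),q.min(0).round(3),q.max(0).round(3),np.median(q,0).round(3),np.percentile(q[:,2],[5,95]).round(3))
save(f,"top4.png",(110,90,250,260),3.5)
E
```

```text
t: 29.3
eef_pos: [0.5267, -0.0745, 0.3523]
ee_rot: [0.706, 0.708, 0.0, -0.0]
ft_force: [-0.4, 0.3, -0.3]
gripper_width: -0.0
finger_force: 0.0
lid 1975 [0.421 0.068 0.084] [0.581 0.325 0.12 ] [0.502 0.196 0.102] [0.097 0.108]
bail 325 [0.39  0.067 0.106] [0.41  0.326 0.132] [0.396 0.208 0.125] [0.119 0.129]
```

View pics/top4.png

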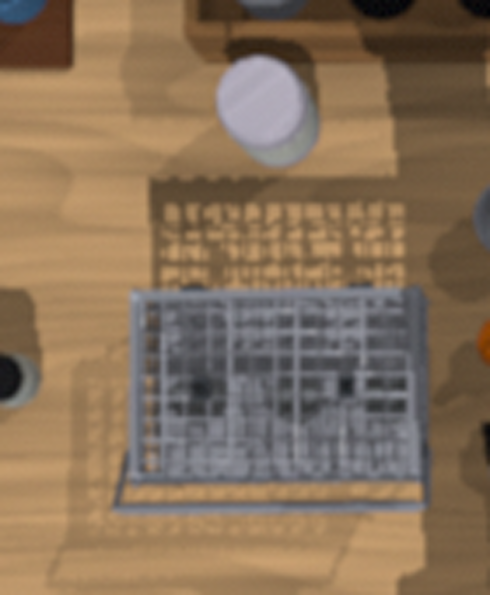

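The lid is flat on the rim (z 0.10 all over, x 0.42–0.58), with clips at crop px (205,385) and (345,385) and the bail still forward. I straddle the bail bar with the fingers part open and carry it over.

```bash
python3 -m jog '[-0.05,0.1,-0.05,0,0,0, -0.1,0.2,-0.1,0,0,0, -0.15,0.3,-0.15,0,0,0, -0.2,0.4,-0.2,0,0,0, -0.25,0.5,-0.25,0,0,0, -0.3,0.6,-0.3,0,0,0, -0.33,0.7,-0.3,0,0,0, -0.33,0.7,-0.3,0,0,0, -0.33,0.7,-0.4,0,0,0, -0.33,0.7,-0.45,0,0,0, -0.33,0.7,-0.45,0,0,0]' -0.3
```

```text
t: 30.45
eef_pos: [0.3926, 0.2029, 0.1704]
ee_rot: [0.707, 0.707, -0.003, -0.0]
ft_force: [-0.4, 0.4, 0.1]
gripper_width: 0.0297
finger_force: 0.0
```

Run:
```python
from h import *
f=grab("wrist");w=cloud(f);
q=w.reshape(-1,3);q=q[(q[:,2]>.108)&(q[:,2]<.15)&(q[:,0]<.44)&(q[:,0]>.35)&(q[:,1]>.05)&(q[:,1]<.34)];print(len(q),np.median(q,0),np.percentile(q,[5,95],axis=0))
save(f,"wr5.png",k=1.2)
```

```text
5767 [0.39758358 0.24247181 0.12471918] [[0.39294262 0.11257338 0.12008573]
 [0.40282122 0.32127413 0.1262682 ]]
```

View pics/wr5.png

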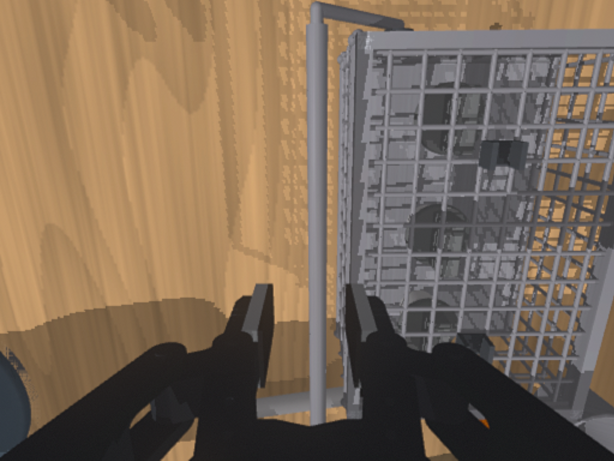

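The bar (column ≈317) lies between the two finger tips, and the clips at (500,155) and (475,345) are clear of the fingers. I descend around it.

```bash
python3 -m jog '[0.01,0,-0.05,0,0,0, 0.01,0,-0.1,0,0,0, 0.01,0,-0.13,0,0,0, 0.01,0,-0.14,0,0,0, 0.01,0,-0.14,0,0,0]'
```

```text
t: 31.0
eef_pos: [0.3991, 0.2041, 0.1173]
ee_rot: [0.707, 0.707, 0.001, 0.0]
ft_force: [0.7, -0.4, -1.0]
gripper_width: 0.0299
finger_force: 0.0
```

```bash
python3 -m jog '[0.02,0,0,0,0,0, 0.04,0,0.01,0,0,0, 0.06,0,0.015,0,0,0, 0.08,0,0.02,0,0,0, 0.1,0,0.02,0,0,0, 0.12,0,0.02,0,0,0, 0.14,0,0.02,0,0,0, 0.16,0,0.02,0,0,0, 0.18,0,0.015,0,0,0, 0.2,0,0.01,0,0,0, 0.22,0,0.01,0,0,0, 0.24,0,0.01,0,0,0, 0.24,0,0.01,0,0,0]'
```

```text
t: 32.3
eef_pos: [0.4957, 0.2035, 0.1203]
ee_rot: [0.707, 0.707, 0.0, 0.0]
ft_force: [0.6, -0.2, -0.2]
gripper_width: 0.0297
finger_force: 0.0
```

Raise straight up a little and check where the bar is.

```bash
python3 -m jog '[0,0,0.05,0,0,0, 0,0,0.15,0,0,0, 0,0,0.25,0,0,0, 0,0,0.25,0,0,0, 0,0,0.25,0,0,0]' -1
python3 - <<'E'
from h import *
f=grab("wrist");w=cloud(f);
q=w.reshape(-1,3);q=q[(q[:,2]>.112)&(q[:,2]<.16)&(q[:,0]<.6)&(q[:,0]>.35)&(q[:,1]>.05)&(q[:,1]<.34)];print(len(q),np.median(q,0),np.percentile(q,[5,95],axis=0))
save(f,"wr6.png",k=1.0)
E
```

```text
t: 32.8
eef_pos: [0.4955, 0.204, 0.2219]
ee_rot: [0.707, 0.707, 0.002, 0.001]
ft_force: [-0.5, -0.0, -0.4]
gripper_width: 0.0002
finger_force: 0.0
3108 [0.48677304 0.25951475 0.12998596] [[0.48164495 0.1780796  0.11684345]
 [0.49174664 0.32192604 0.13164965]]
```

View pics/wr6.png

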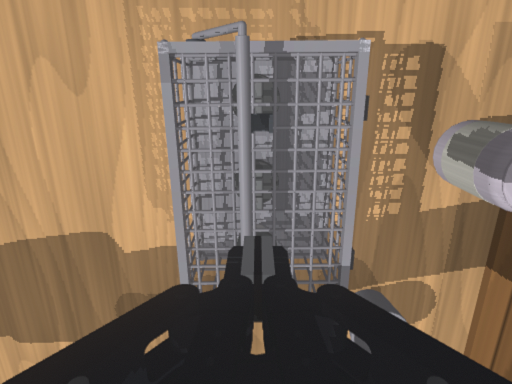

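The bar lies at about 45° (column ≈245, x≈0.487, top z 0.130), just short of the clips. I press down on its middle.

```bash
python3 -m jog '[-0.01,-0.015,-0.1,0,0,0, -0.01,-0.015,-0.19,0,0,0, -0.008,-0.015,-0.22,0,0,0, -0.004,-0.015,-0.235,0,0,0, 0,-0.015,-0.245,0,0,0, 0.003,-0.015,-0.255,0,0,0, 0.005,-0.015,-0.262,0,0,0, 0.005,-0.015,-0.265,0,0,0, 0.005,-0.015,-0.265,0,0,0]'
```

```text
t: 33.75
eef_pos: [0.4974, 0.1985, 0.1159]
ee_rot: [0.707, 0.707, 0.001, 0.0]
ft_force: [0.8, 0.5, 6.0]
gripper_width: -0.0001
finger_force: 2.9
```

```bash
python3 -m jog '[0,0,-0.004,0,0,0, 0,0,-0.007,0,0,0, 0,0,-0.007,0,0,0]'
```

```text
t: 34.05
eef_pos: [0.4977, 0.1985, 0.1155]
ee_rot: [0.707, 0.707, 0.002, 0.0]
ft_force: [-4.4, -3.4, 23.1]
gripper_width: -0.0001
finger_force: 11.6
```

```bash
python3 -m jog '[0,0,0.05,0,0,0, 0,0,0.15,0,0,0, 0,0,0.3,0,0,0, 0,0,0.5,0,0,0, 0,-0.1,0.6,0,0,0, 0,-0.2,0.6,0,0,0, 0,-0.4,0.6,0,0,0, 0,-0.6,0.6,0,0,0, 0,-0.8,0.6,0,0,0, 0,-0.8,0.6,0,0,0, 0,-0.8,0.6,0,0,0, 0,-0.8,0.6,0,0,0]'
python3 - <<'E'
from h import *
f=grab("top");w=cloud(f)
s=w[130:245,120:240].reshape(-1,3)
q=s[(s[:,2]>.08)&(s[:,0]>.36)&(s[:,0]<.62)&(s[:,1]>.06)&(s[:,1]<.33)]
print(q.min(0).round(3),q.max(0).round(3),np.percentile(q[:,2],[5,50,95]).round(3))
q=q[(q[:,2]>.110)];print(len(q),np.median(q,0))
save(f,"top7.png",(110,70,380,260),2.8)
E
```

```text
t: 35.25
eef_pos: [0.4945, -0.1291, 0.3522]
ee_rot: [0.711, 0.703, -0.001, 0.001]
ft_force: [-0.6, 0.7, 0.0]
gripper_width: 0.0001
finger_force: 0.0
[0.418 0.068 0.082] [0.585 0.326 0.122] [0.097 0.103 0.116]
338 [0.49845507 0.20322764 0.11513233]
```

View pics/top7.png

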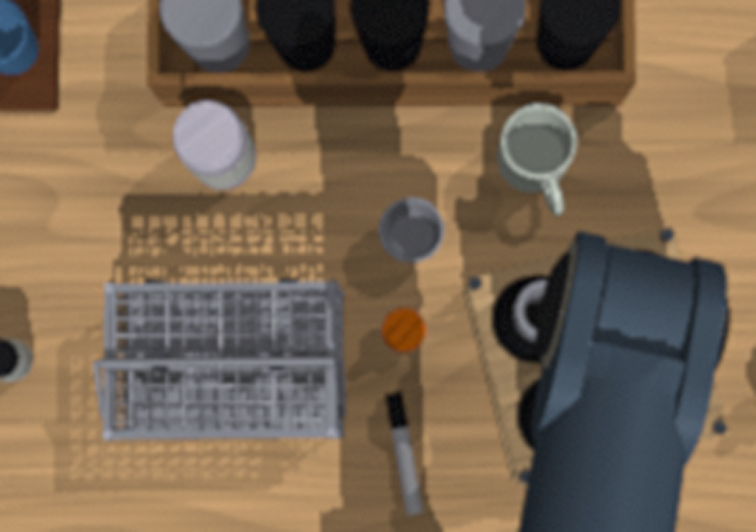

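The bail lies across the lid at crop row ≈360 (x 0.498, top z 0.115), which is its closed pose in the clips. The other things are where they were, so I hand in.

```bash
python3 -c "
from rig import robot; print(robot.finish_job())"
```

```text
the job is handed in; nothing more can be done
None
```

All three stoppers present are loose and standing upright in the basket, the lid is shut, the bail bar rests in the catch, and the job was handed in at about 35 s; no verdict came back.

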